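# Weigh the cheese pan on the hand scale

## Robot

A 6-joint arm with a two-finger parallel gripper is mounted at the origin on a cart in front of the work surface, level with it; the furniture and walls round the work are solid. World frame = base frame: x ahead of the robot, y to its left, z up, the work surface at z = 0. Lengths are in m, angles in rad, forces in N, time in s.
With the tool pointing down it reaches from about 0.35 to 0.975 m from the base axis. Payload 4.9 kg.
Tool frame: the origin (TCP) lies at the very end of the fingers, on their centre line; the grasp point (between the pads) lies 19 mm behind it; z points along the fingers, y is the direction in which the jaws open and shut (so a half turn about z gives the same grasp; the last joint's range is limited). The gripper opens to 85 mm and grips with 20 to 120 N. Pads are 22 mm wide; open, the fingers measure 114 mm over their backs; the gripper's body (76 mm by 85 mm) begins 54 mm behind the grasp point. The pads swing forward as they close: fully open they stand 13 mm farther back than shut.
Start: joints at [1.06, 0.053, 1.613, -0, 1.476, -0.119], TCP at [0.239, 0.578, 0.231] pointing down, gripper open.
Joint ranges: [-3.01, 3.01], [-1.01, 2.22], [0.06, 2.58], [-1.02, 4.17], [0.09, 2.62], [-3.14, 3.14]. Speed limits (rad/s): [2.57, 2.57, 3.14, 3.14, 3.14, 3.14].

## Interface

Orientations are given as a unit quaternion [w, x, y, z].
In Python, from station import robot gives the robot as it stands. The module is installed in compiled form; this text tells all that it offers. Calls block until the motion is done:
- robot.move_ptp(position, orientation): joint-space move of the TCP to a pose.
- robot.movel(position, ori=None, vel=0.15, threshold=None): straight line of the TCP; ori=None keeps the orientation; vel is the mean speed in m/s. With threshold (N) it stops when the force on the tool has changed by that much, and returns True; else False.
- robot.goto_joints(angles): joint-space move.
- robot.gripper_to(opening, squeeze=None): finger opening in m; squeeze is the grip in N (None keeps the last); returns when the fingers have stopped.
- robot.pause(seconds).
- robot.inverse_kinematics(position, orientation): joint angles nearest the present ones, or None.
- robot.sense(): the state.
- robot.camera(name): name is "side" or "top"; returns a dict with "color" (384x512x3 uint8, red, green, blue), "range_z" (384x512 float32, m along the optical axis (not along the pixel's ray), 0 where there is no reading), "fx", "fy", "cx", "cy" (pixels), "cam_to_world" (4x4, takes a point from camera to world coordinates). Camera axes: x right, y up, looking along -z (the intrinsics and any distortion apply to the point x, -y, -z); pixel columns grow to the right and rows downward; lengths in m; the calibration is good to about 2 mm. A picture is of the moment at which its call begins.
A pose or a line that the arm cannot do raises robot.IKError and nothing moves.
- robot.finish_job(): hands the job in, once; it reports no verdict.
The state is a dict: "t": time; "qpos": joint angles; "qvel": joint speeds; "joint_efforts": joint torques, N m; "tcp_pos": TCP position; "eef_rot": TCP orientation; "wrist_force": force on the tool from outside, world axes, zero at the start; "moment": the same for the moment, N m; "width": finger opening in m.
Only numpy, scipy, OpenCV 4.12 (cv2) and the standard library are available. Lean on these libraries where they do the work, as an engineer would, in place of code of your own. Each camera call takes 0.05 s, during which the arm holds its last target. There are 200 camera calls.

## Task

Weigh the pan of cheese with the hand scale: take the scale from its stand by the handle, hook it under the peak of the pan's arched handle and raise it slowly until the whole pan hangs about two centimetres clear of its wooden base, held still there for two seconds. Then set the pan gently back home in its base, unhook the scale and hang it back in the slot of its stand. Do not touch the pan or the cheese with the gripper, keep the scale off its end stop, and leave the jars, the pot and the sign alone.

Things in the scene. Friction and masses are not known exactly. Their poses are not given: they have to be found in the camera images.
- scale_grip (a point): centre of the handle of the hand scale (loose, upright, 0.22 kg): a black ribbed block 24 mm thick (x), 54 mm wide (y), 49 mm tall, z up. Below it a collar 40 x 74 x 6 mm, its top 25 mm under this point; then a grey housing 24 x 54 mm ending 86 mm under this point; then the hook
- scale_collar (a point): centre of the underside of the scale's collar, 31 mm below scale_grip; it rests on the stand's plate
- hook_bowl (a point): inside bottom of the hook, where the load hangs; on the scale's axis, 134.5 mm below scale_grip when unloaded. The hook, of 7 mm round steel, lies in the scale's y-z plane; its mouth opens to -y: upturned tip at y = -14 mm, tip's top 16 mm above this point; shank at y = +13 mm, bending back to the axis 38 mm above this point. Hook's underside is 7 mm lower
- scale_hook (a joint): how far the spring has drawn out of the housing, m: 0 unloaded, end stop at 0.105. The spring starts to give at 0.56 N (hook's own 0.4 N included) and takes 80 N more per metre, with slight friction and damping
- slot (a point): centre of the slot in the stand, level with the top of its plate, 125 mm above the worktop. The stand is a fixed grey plate on two side legs, 86 x 140 mm; the closed slot is 34 mm (x) by 66 mm (y), the plate 10 mm thick. The scale hangs in it by its collar, axes parallel to the stand's
- pan_foot (a point): centre of the underside of the loose round aluminium pan, 134 mm across, 22 mm high (114 mm across at its foot), with a rigid arched handle of 6 mm steel bar over its middle, in the pan's x-z plane: ends at x = +-63 mm, top bar 90 mm above the foot, a small upward peak in the middle. With the cheese 0.34 to 0.76 kg, not known beforehand
- bail_peak (a point): bar centre at the peak of the arched handle, 100 mm above pan_foot; the bar runs along x there, rising 10 mm over 10 mm on either side. The scale must hang here; when the pan hangs, this point is 6 mm above hook_bowl
- base_seat (a point): centre of the floor of the round wooden base, 6 mm above the worktop, where the pan's foot rests. The base is fixed, 168 mm across, with a rim that stands 10 mm above this floor and is 146 mm across inside, so that the pan has some play
- cheese_mid (a point): middle of the small white wedge of cheese, 82 x 59 x 40 mm, that lies loose in the pan, its top 44 mm above pan_foot
- honey_jar: jar with a red lid, 65 mm across, 100 mm tall, origin at its underside; a bystander
- mustard_jar: short jar with a red lid, 62 mm across, 86 mm tall, origin at its underside; a bystander
- sample_pot: small white tub, 72 mm across, 71 mm tall, origin at its underside; a bystander
- tag_stand: loose grey price sign on a small round foot, 28 x 70 x 85 mm, origin at its underside; a bystander
Not all that is in view belongs to the job. What is shaped like the part that bears cheese_mid but blue is not meant.

How it is judged:
On the way, in this order (a step that is already met when the one before it is completed fails the run):
1. the pan hangs on the scale's hook alone, 12 to 30 mm clear of its base's floor, still, for 1.2 s (z of pan_foot in the frame of base_seat between 0.012 and 0.03 m and contact force between scale and pan above 2 N and contact force between pan and base below 0.05 N and linear speed of pan below 0.04 m/s), for 1.2 s.
2. the pan is home in its base again and off the hook (z of pan_foot in the frame of base_seat below 0.004 m and angle between pan_foot's own z axis and vertical below 0.08 rad and contact force between scale and pan below 0.05 N), for 0.2 s.
At the end, for the whole second after the job is handed in: Pan home and level in its base (4 mm in height, 14 mm sideways, 0.08 rad) with the cheese in it (within 50 mm of its middle); scale hanging upright in the stand's slot, collar on the plate (4 mm in height, 10 mm sideways, 0.08 rad); both released and at rest (z of pan_foot in the frame of base_seat below 0.004 m and horizontal distance between pan_foot and base_seat below 0.014 m and angle between each of pan_foot, scale_collar's own z axis and vertical below 0.08 rad and linear speed of each of pan, scale below 0.02 m/s and horizontal distance between scale_collar and slot below 0.01 m and z of scale_collar in the frame of slot between -0.004 and 0.004 m and horizontal distance between cheese_mid and pan_foot below 0.05 m); the robot touches nothing.
It fails at once if the pan is raised more than 50 mm off its base or tips by more than 0.4 rad (z of pan_foot in the frame of base_seat above 0.05 m or angle between pan_foot's own z axis and vertical above 0.4 rad).
It fails at once if the scale is drawn out to its end stop (value of joint scale_hook above 0.103 m).
It fails at once if more than 11 N between scale and pan, or more than 20 N between pan and base (contact force between scale and pan above 11 N or contact force between pan and base above 20 N).
It fails at once if the arm or gripper touches the pan or the cheese (contact force between any of the arm, the fingers and pan above 0.5 N or contact force between any of the arm, the fingers and cheese above 0.5 N).
It fails at once if a bystander is moved by more than 30 mm (distance of any of honey_jar, mustard_jar, sample_pot, tag_stand from where it was at the start of the episode above 0.03 m).
It also fails if it takes over 72 s, if anything falls off the work surface, if the arm or the gripper's body presses on something with over 40 N, if the wrist force passes 120 N, or if a joint passes its speed limit or range.

## Working session

There is one attempt and no reset: what is moved stays moved. The work goes in short steps, each a Python script; the robot and the scene stay as the last script left them, time stands still between calls to the robot, and variables do not carry over. Pictures are saved under pics/ and viewed, about 8 in all and at most 12, crops included, and the job is handed in when it is done.

```bash
mkdir -p pics
cat > h.py <<'E'
import numpy as np, cv2
from station import robot
def snap(name):
    c=robot.camera(name); np.savez(f'{name}.npz',**c)
    return c
def cloud(c):
    z=c['range_z']; v,u=np.mgrid[:z.shape[0],:z.shape[1]]
    p=np.stack([(u-c['cx'])/c['fx']*z,-(v-c['cy'])/c['fy']*z,-z,np.ones_like(z)],-1)
    w=(p@np.array(c['cam_to_world']).T)[...,:3]; w[z==0]=np.nan
    return w
def save(c,fn,crop=None,s=1):
    im=c['color'][...,::-1]
    if crop: im=im[crop[1]:crop[3],crop[0]:crop[2]]
    cv2.imwrite('pics/'+fn,cv2.resize(im,None,fx=s,fy=s,interpolation=cv2.INTER_CUBIC))
E
python3 - <<'E'
from h import *
a=snap('top');b=snap('side')
im=[cv2.resize(x['color'],(400,300)) for x in(a,b)]
save(a,'top0.png',s=1.5);save(b,'side0.png',s=1.5)
for c in(a,b): print(c['fx'],c['cx'],c['cy'],np.round(c['cam_to_world'],3).tolist(), [k for k in c])
print(robot.sense())
E
```

```text
456.8081788605812 254.80829338240213 196.99943258731378 [[-0.042, 0.979, -0.2, 0.23], [-0.999, -0.041, 0.01, 0.037], [0.002, 0.2, 0.98, 1.536], [0.0, 0.0, 0.0, 1.0]] ['color', 'range_z', 'fx', 'fy', 'cx', 'cy', 'cam_to_world']
347.8053240463747 256.3224164429884 193.32180988053912 [[0.982, 0.095, -0.161, 0.391], [-0.187, 0.559, -0.808, -0.76], [0.013, 0.824, 0.567, 0.673], [0.0, 0.0, 0.0, 1.0]] ['color', 'range_z', 'fx', 'fy', 'cx', 'cy', 'cam_to_world']
{'t': 0.1, 'qpos': array([ 1.06000387e+00,  5.32953851e-02,  1.61418337e+00,  3.50520347e-05,
        1.47600837e+00, -1.19038385e-01]), 'qvel': array([-0.00209708, -0.00273798, -0.00299083,  0.00016795,  0.00156081,
       -0.00054821]), 'joint_efforts': array([ 1.10450554e-03, -3.94901383e+01, -3.71363282e+01, -5.53265875e-05,
        3.90047848e-03, -5.37568411e-06]), 'tcp_pos': array([0.23836044, 0.57713908, 0.23016721]), 'eef_rot': array([-3.09980576e-04,  1.94628432e-01,  9.80876586e-01, -8.95248594e-04]), 'wrist_force': array([ 0.02248105,  0.52161611, -0.15603858]), 'moment': array([ 0.0330417 ,  0.0121189 , -0.03247254]), 'width': 0.08557793087974828}
```

View pics/top0.png

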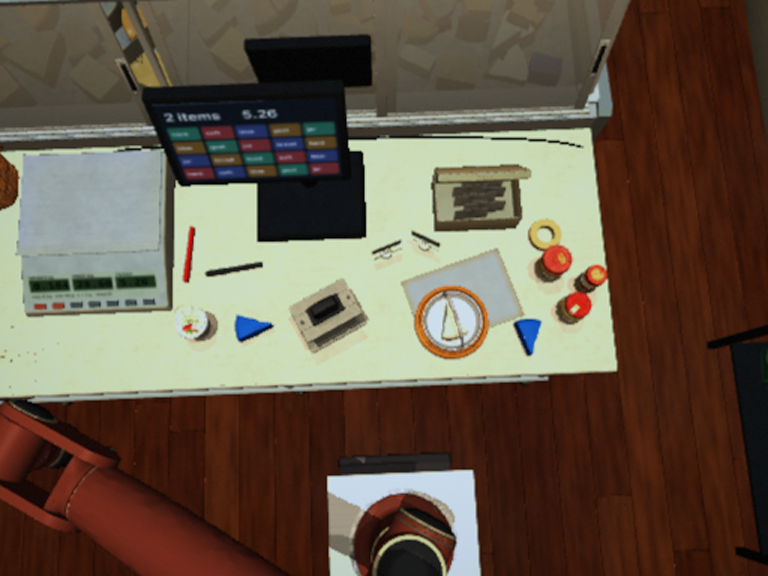

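View pics/side0.png

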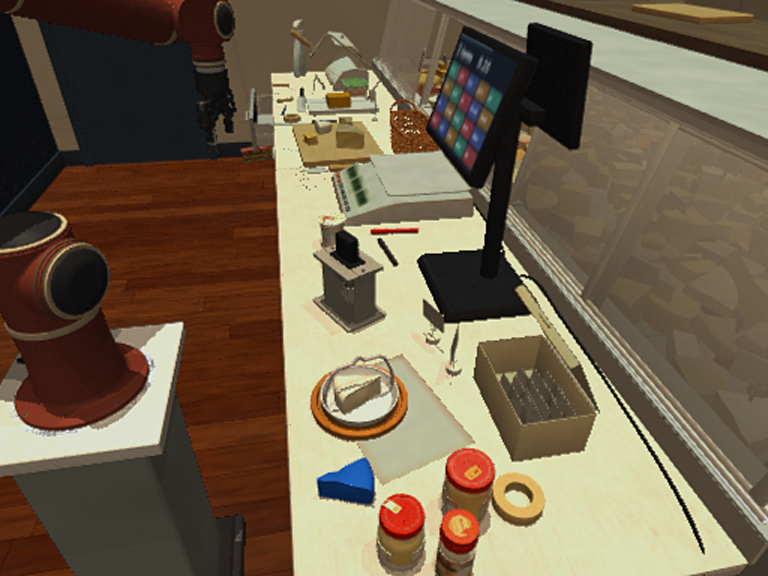

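Run:
```python
from h import *
for n in('top','side'):
    c=dict(np.load(n+'.npz')); w=cloud(c); rgb=c['color'].astype(int); hsv=cv2.cvtColor(c['color'],cv2.COLOR_RGB2HSV)
    x,y,z=w[...,0],w[...,1],w[...,2]
    if n=='top': print('table z',np.nanmedian(z[225:240,100:110]), z[230,380])
    o=(hsv[...,0]<14)&(hsv[...,1]>150)&(hsv[...,2]>120)&(z>0)&(z<.04)&(x<.75)&(x>.3)&(abs(y)<.5)
    pts=w[o]; 
    m=np.abs(pts[:,:2]-np.median(pts[:,:2],0)).max(1)<.12; p=pts[m]
    A=np.c_[2*p[:,:2],np.ones(len(p))]; s=np.linalg.lstsq(A,(p[:,:2]**2).sum(1),rcond=None)[0]
    cen=s[:2]; print(n,'base',cen,'r',np.sqrt(s[2]+cen@cen),len(p),p[:,2].mean())
    d=np.hypot(x-cen[0],y-cen[1])
    b=(d<.085)&(z>.06)&(z<.13); q=w[b]; 
    if len(q)>2:
        (vx,vy,x0,y0)=cv2.fitLine(q[:,:2].astype(np.float32),cv2.DIST_HUBER,0,.01,.01).ravel()
        print(' bail',len(q),q.mean(0),'dir',np.degrees(np.arctan2(vy,vx)),'pt',x0,y0,'zmax',q[:,2].max(), 'rng',np.ptp(q,axis=0)); 
        h=q[np.argsort(-q[:,2])][:12]; print(np.round(h,3).tolist())
    # scale handle
    k=(rgb.max(-1)<60)&(z>.15)&(z<.24)&(x<.65)&(x>.3)&(y>0)&(y<.5); q=w[k]
    print(' handle',len(q),np.median(q,0),q.max(0),q.min(0))
    t=q[q[:,2]>np.percentile(q[:,2],97)-.006]; r=cv2.minAreaRect(t[:,:2].astype(np.float32)*1000); print(' top rect',r,cv2.boxPoints(r).round(0).tolist(),t[:,2].mean())
    hc=np.array(r[0])/1000
    pl=(np.hypot(x-hc[0],y-hc[1])<.1)&(abs(z-.125)<.008); r=cv2.minAreaRect(w[pl][:,:2].astype(np.float32)*1000); print(' plate',r,cv2.boxPoints(r).round(0).tolist(),np.median(z[pl]))
c=dict(np.load('side.npz')); save(c,'stand.png',(195,140,275,230),7)
```

```text
table z -0.0006233688512213842 0.0024921337048462444
top base [ 0.4756457  -0.13058656] r 0.07367539900792117 189 0.010598041014045132
 bail 70 [ 0.47380409 -0.13085474  0.09288982] dir 15.097547 pt 0.4738041 -0.13085474 zmax 0.10870869283187568 rng [0.11485649 0.03309203 0.04805746]
[[0.473, -0.129, 0.109], [0.479, -0.132, 0.108], [0.476, -0.132, 0.107], [0.473, -0.132, 0.105], [0.483, -0.13, 0.104], [0.48, -0.13, 0.104], [0.477, -0.13, 0.102], [0.471, -0.129, 0.102], [0.51, -0.122, 0.102], [0.507, -0.119, 0.101], [0.454, -0.135, 0.101], [0.481, -0.127, 0.101]]
 handle 143 [0.49100098 0.14388736 0.17772821] [0.51141811 0.1718161  0.18778088] [0.47397701 0.11764544 0.1502248 ]
 top rect ((491.6463928222656, 144.66336059570312), (20.747482299804688, 48.865421295166016), 27.000164031982422) [[471.0, 162.0], [493.0, 118.0], [512.0, 128.0], [490.0, 171.0]] 0.18079295159329808
 plate ((495.5490417480469, 145.35784912109375), (87.43058776855469, 129.59877014160156), 27.030914306640625) [[427.0, 183.0], [486.0, 68.0], [564.0, 108.0], [505.0, 223.0]] 0.12428078543754895
side base [ 0.4793194
[... 303 characters left out ...]
6], [0.478, -0.129, 0.106], [0.471, -0.131, 0.106], [0.47, -0.134, 0.105], [0.478, -0.131, 0.105], [0.473, -0.134, 0.104], [0.472, -0.137, 0.104], [0.48, -0.131, 0.104], [0.475, -0.133, 0.103]]
 handle 175 [0.49078212 0.13127555 0.17159016] [0.51125219 0.17133222 0.18133338] [0.47315556 0.11404706 0.15116023]
 top rect ((491.1103210449219, 142.60020446777344), (20.448232650756836, 54.24924850463867), 26.76572036743164) [[470.0, 162.0], [494.0, 114.0], [512.0, 123.0], [488.0, 171.0]] 0.17840595147405106
 plate ((492.4118347167969, 142.95657348632812), (87.04065704345703, 133.37673950195312), 27.566585540771484) [[423.0, 182.0], [485.0, 64.0], [562.0, 104.0], [500.0, 222.0]] 0.1247727525138741
```

View pics/stand.png

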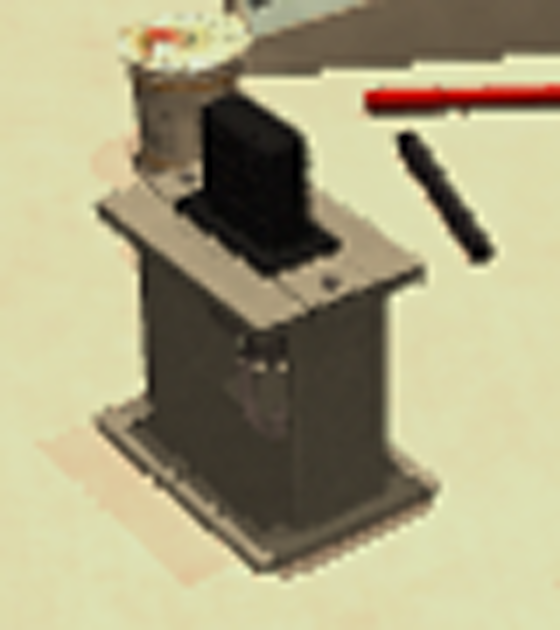

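```bash
cat >> h.py <<'E'
def Q(deg): # tool down, jaw direction at yaw deg
    f=np.radians((deg+90)/2); return [0,np.cos(f),np.sin(f),0]
GX,GY=.4915,.1438; YS=27.0; ZG=.139
E
python3 - <<'E'
from h import *
robot.move_ptp([GX,GY,.30],Q(YS)); 
robot.gripper_to(.06)
robot.movel([GX,GY,ZG],vel=.12); s=robot.sense(); print(s['tcp_pos'],s['eef_rot'],s['wrist_force'],s['qpos'])
robot.gripper_to(.01,60); s=robot.sense(); print(s['width'],s['wrist_force'],s['tcp_pos'])
robot.movel([GX,GY,ZG+.14],vel=.1); robot.pause(.4)
s=robot.sense(); print(s['t'],s['width'],s['wrist_force'],s['tcp_pos'])
b=snap('side'); a=snap('top')
save(b,'lift.png',(170,80,300,230),5)
E
```

```text
[0.49221407 0.14390373 0.14006013] [7.43812919e-04 5.22495018e-01 8.52641795e-01 6.10673464e-04] [ 0.04594144  0.21258832 -1.47619809] [ 1.39234510e-01 -1.45384702e-01  1.96041546e+00 -3.15865630e-06
  1.32463713e+00 -3.32011373e-01]
0.02292807416492942 [0.27854077 0.34239318 2.42069672] [0.49203446 0.14390274 0.13975977]
6.175 0.0233735646757382 [ 0.75645712 -0.07025884 -2.2504739 ] [0.49147484 0.1437734  0.27892694]
```

View pics/lift.png

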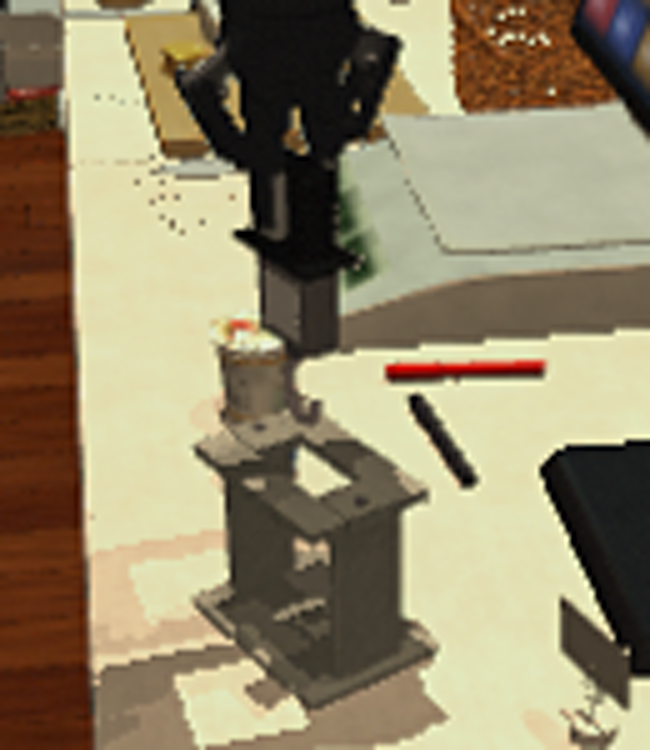

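```bash
cat >> h.py <<'E'
PX,PY=.4755,-.131; YP=15.0
YD=np.array([np.cos(np.radians(YP+90)),np.sin(np.radians(YP+90))]) # scale +y at the pan
def P(off,z): p=np.array([PX,PY])+off*YD; return [p[0],p[1],z]
E
python3 - <<'E'
from h import *
robot.move_ptp(P(.06,.285),Q(YP))
robot.movel(P(.06,.197),vel=.1); robot.movel(P(.035,.197),vel=.06); robot.pause(.3)
s=robot.sense(); print(s['t'],s['tcp_pos'],s['wrist_force'],P(.035,.197))
b=snap('side'); a=snap('top')
w=cloud(b); t=s['tcp_pos']; e=np.array([np.cos(np.radians(YP)),np.sin(np.radians(YP))])
for n,lo,hi in(('collar',-.016,-.009),('housing',-.065,-.02),('hook',-.125,-.075)):
    dz=w[...,2]-t[2]; d=w[...,:2]-t[:2]; lx=d@e; ly=d@YD
    m=(dz>lo)&(dz<hi)&(abs(lx)<.03)&(ly>-.03)&(ly<.045)
    print(n,m.sum(),'x',np.percentile(lx[m],[2,50,98]).round(4),'y',np.percentile(ly[m],[2,50,98]).round(4),'zmin',(w[...,2][m]).min())
save(b,'near.png',(195,170,295,290),6)
E
```

```text
9.0583 [ 0.46638493 -0.09699738  0.19697149] [ 1.338091   -0.41783816 -2.32544842] [np.float64(0.46644133342141175), np.float64(-0.09719259607988262), 0.197]
collar 58 x [-0.0213 -0.0166  0.0176] y [-0.0294 -0.0176  0.0332] zmin 0.18320688915142197
housing 199 x [-0.014  -0.0099  0.007 ] y [-0.0285 -0.0257  0.0189] zmin 0.13198865522003134
hook 47 x [-0.0055 -0.003   0.0017] y [-0.0169  0.0074  0.0124] zmin 0.07569625650986733
```

View pics/near.png

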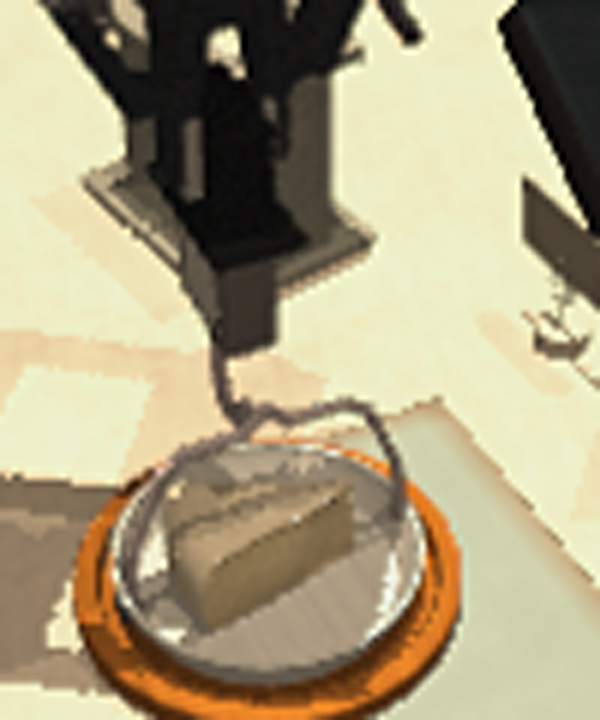

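```bash
sed -i 's/^PX,PY=.*/PX,PY=.4763,-.1308; YP=15.0/' h.py
cat >> h.py <<'E'
def pan_h(c):
    """median heights of pan bail region (all >.07 within 30mm of peak) and inner pan floor/rim"""
    w=cloud(c); d=np.hypot(w[...,0]-PX,w[...,1]-PY); z=w[...,2]
    hsv=cv2.cvtColor(c['color'],cv2.COLOR_RGB2HSV)
    rim=(d>.058)&(d<.069)&(hsv[...,1]<70)&(z>.01)&(z<.07)
    return np.nanpercentile(z[rim],[50,75,90]).round(4),int(rim.sum())
E
python3 - <<'E'
from h import *
print(pan_h(dict(np.load('top.npz'))),pan_h(dict(np.load('side.npz'))))
print(robot.movel(P(0,.197),vel=.03,threshold=4)); robot.pause(.3); s=robot.sense(); print(s['tcp_pos'],s['wrist_force'])
z=.197
while z<.232:
    z+=.005; robot.movel(P(0,z),vel=.03); robot.pause(.15); s=robot.sense(); print(round(z,3),s['wrist_force'].round(2),s['tcp_pos'][2].round(4))
    if -2.3-s['wrist_force'][2]>1.0: break
print(s['t']); b=snap('side'); a=snap('top'); save(b,'hooked.png',(195,170,295,290),6)
E
```

```text
(array([0.0204, 0.0252, 0.0285]), 25) (array([0.0241, 0.0271, 0.029 ]), 426)
False
[ 0.47628051 -0.13071117  0.19701524] [ 0.31737115  0.52474555 -2.61885752]
0.202 [-0.57 -0.41 -1.5 ] 0.202
0.207 [-0.98  0.61 -1.82] 0.207
0.212 [ 0.57  0.58 -1.52] 0.212
0.217 [-1.01  0.14 -2.41] 0.217
0.222 [ 0.08  0.44 -2.04] 0.222
0.227 [-0.26 -0.14 -2.84] 0.2269
0.232 [-0.39  0.85 -4.44] 0.2319
14.0417
```

View pics/hooked.png

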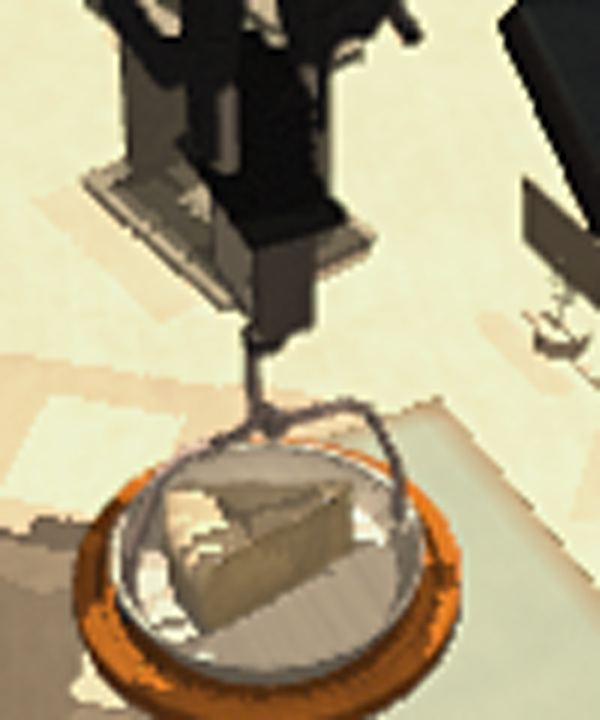

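```bash
cat >> h.py <<'E'
def bail_h(c):
    w=cloud(c); e=np.array([np.cos(np.radians(YP)),np.sin(np.radians(YP))]); d=w[...,:2]-np.array([PX,PY]); lx=d@e; ly=d@YD
    m=(abs(lx)>.015)&(abs(lx)<.045)&(abs(ly)<.02)&(w[...,2]>.075)&(w[...,2]<.16)
    return np.median(w[...,2][m]).round(4) if m.sum()>3 else None,int(m.sum())
E
python3 - <<'E'
from h import *
b0=dict(np.load('side.npz')); print(bail_h(b0),pan_h(b0)); r0=pan_h(b0)[0][1]
z=.232
while z<.345:
    z+=.005; robot.movel(P(0,z),vel=.03); robot.pause(.1); f=np.mean([robot.sense()['wrist_force'][2] for _ in range(1)]); b=snap('side')
    bh,ph=bail_h(b),pan_h(b); print(round(z,3),f.round(2),bh,ph)
    if ph[0][1]-r0>.007: break
print(robot.sense()['t']); save(b,'off.png',(195,170,295,290),6)
E
```

```text
(np.float64(0.0965), 65) (array([0.0237, 0.0271, 0.0289]), 425)
0.237 -4.09 (np.float64(0.0962), 62) (array([0.0237, 0.0269, 0.0286]), 423)
0.242 -3.92 (np.float64(0.0957), 63) (array([0.0239, 0.0272, 0.0293]), 420)
0.247 -4.71 (np.float64(0.0965), 62) (array([0.0236, 0.0267, 0.0289]), 420)
0.252 -3.76 (np.float64(0.0959), 63) (array([0.0236, 0.0273, 0.0291]), 422)
0.257 -5.45 (np.float64(0.0961), 63) (array([0.0237, 0.0271, 0.029 ]), 421)
0.262 -4.83 (np.float64(0.0954), 65) (array([0.0239, 0.0272, 0.0288]), 420)
0.267 -5.23 (np.float64(0.0961), 63) (array([0.024 , 0.027 , 0.0288]), 414)
0.272 -6.85 (np.float64(0.0959), 61) (array([0.0239, 0.0272, 0.0292]), 418)
0.277 -6.94 (np.float64(0.0957), 63) (array([0.0236, 0.0269, 0.0287]), 422)
0.282 -7.72 (np.float64(0.0961), 61) (array([0.0242, 0.0269, 0.0288]), 424)
0.287 -7.47 (np.float64(0.0962), 62) (array([0.0244, 0.0273, 0.0292]), 419)
0.292 -7.8 (np.float64(0.0973), 61) (array([0.0256, 0.0285, 0.032 ]), 442)
0.297 -7.96 (np.float64(0.0991), 61) (array([0.0268, 0.0303, 0.0352]), 443)
0.302 -8.18 (np.float64(0.1018), 64) (array([0.0288, 0.0327, 0.0374]), 416)
0.307 -8.27 (np.float64(0.1073), 62) (array([0.0344, 0.0378, 0.0422]), 424)
21.1417
```

Run:
```python
from h import *
robot.movel(P(0,.316),vel=.02); 
for i in range(3):
    robot.pause(.6); b=snap('side'); s=robot.sense(); print(s['t'],s['wrist_force'].round(2),bail_h(b),pan_h(b))
snap('top'); save(b,'hang.png',(195,170,295,290),6)
```

```text
22.3917 [ 0.17 -0.33 -8.75] (np.float64(0.1156), 62) (array([0.0423, 0.046 , 0.0495]), 427)
23.0417 [-0.58  1.05 -7.83] (np.float64(0.1152), 60) (array([0.0429, 0.0463, 0.0503]), 434)
23.6917 [ 0.32  0.62 -8.52] (np.float64(0.1153), 59) (array([0.0427, 0.0461, 0.05  ]), 431)
```

View pics/hang.png

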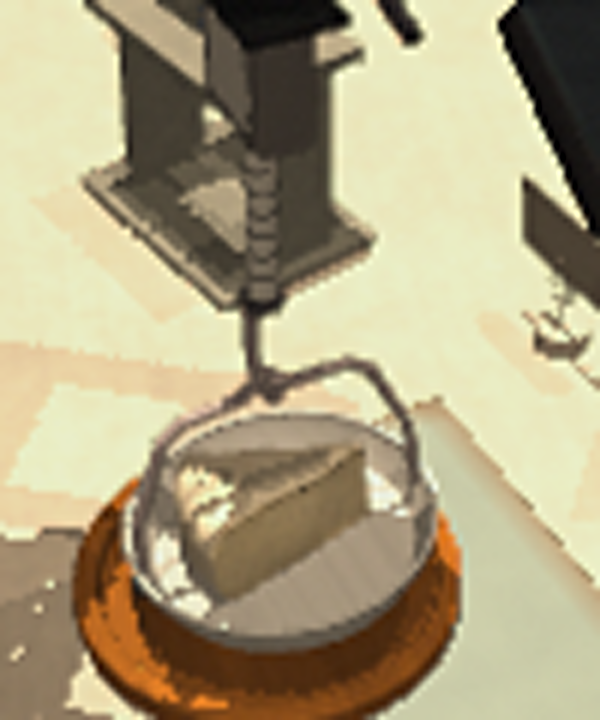

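Run:
```python
from h import *
robot.pause(.5)
robot.movel(P(0,.275),vel=.025); robot.movel(P(0,.225),vel=.06); robot.movel(P(0,.1965),vel=.04); robot.pause(.3)
b=snap('side'); a=snap('top'); s=robot.sense(); print(s['t'],s['tcp_pos'],s['wrist_force'].round(2),bail_h(b),pan_h(b))
for c in(a,b):
    w=cloud(c); d=w[...,:2]-np.array([PX,PY]); m=(np.hypot(d[...,0],d[...,1])<.09)&(w[...,2]>.07)&(w[...,2]<.115)
    q=w[m]; print(len(q),cv2.fitLine(q[:,:2].astype(np.float32),cv2.DIST_HUBER,0,.01,.01).ravel(),q.max(0),q.min(0),q[np.argsort(-q[:,2])][:8].mean(0))
save(b,'home.png',(195,170,295,290),6)
```

```text
28.275 [ 0.47635082 -0.13080608  0.19663391] [-0.04 -0.26 -2.54] (np.float64(0.0958), 64) (array([0.0238, 0.027 , 0.0299]), 348)
14 [ 0.9698954   0.24352182  0.4679831  -0.13567941] [ 0.53597409 -0.11948683  0.10551413] [ 0.45034205 -0.14157666  0.07220108] [ 0.458838   -0.13776919  0.10006939]
169 [ 0.97531307  0.22082672  0.47447836 -0.13679555] [ 0.53212139 -0.12086335  0.10736683] [ 0.42593031 -0.14966295  0.0704292 ] [ 0.47838418 -0.13436049  0.10534631]
```

View pics/home.png

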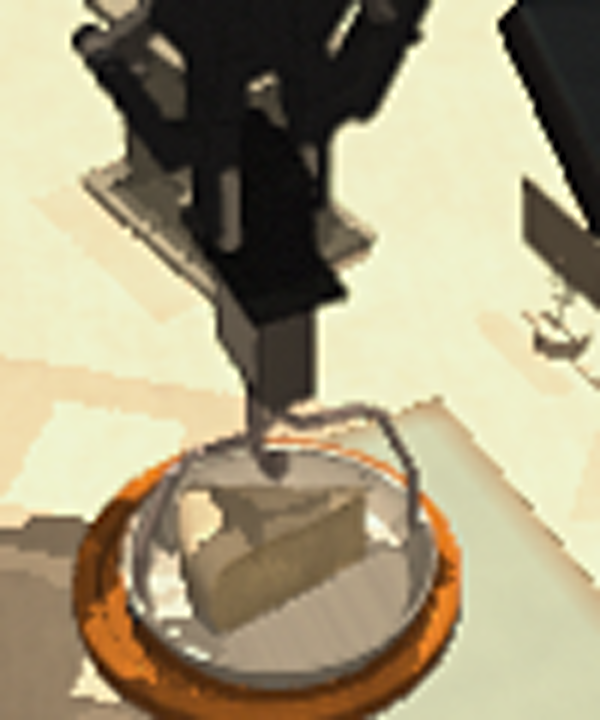

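Run:
```python
from h import *
e=np.array([np.cos(np.radians(YP)),np.sin(np.radians(YP)),0])*.003
B=lambda o,z: np.array(P(o,z))+e
robot.movel(B(0,.1945),vel=.03)
print(robot.movel(B(.05,.1945),vel=.05,threshold=4)); s=robot.sense(); print(s['tcp_pos'],s['wrist_force'])
if s['tcp_pos'][1]>-.09:
    robot.movel(B(.06,.28),vel=.12); robot.move_ptp([GX,GY,ZG+.15],Q(YS)); robot.pause(.3)
    b=snap('side'); a=snap('top'); s=robot.sense(); print(s['t'],s['tcp_pos'],s['width'],bail_h(b),pan_h(b))
    w=cloud(b); o=np.array([np.cos(np.radians(YS)),np.sin(np.radians(YS))]); y=np.array([-o[1],o[0]]); t=s['tcp_pos']
    d=w[...,:2]-t[:2]; dz=w[...,2]-t[2]
    for n,lo,hi in(('collar',-.016,-.009),('housing',-.065,-.02),('hook',-.125,-.075)):
        m=(dz>lo)&(dz<hi)&(abs(d@o)<.03)&(abs(d@y)<.045); print(n,m.sum(),np.percentile((d@o)[m],[2,50,98]).round(4),np.percentile((d@y)[m],[2,50,98]).round(4))
save(b,'back.png',(170,80,300,230),4);
```

```text
False
[ 0.46633262 -0.08190546  0.19452159] [-0.43781031  0.28953303 -2.6469176 ]
31.8333 [0.49163672 0.14313125 0.28907291] 0.0232178799126655 (np.float64(0.096), 64) (array([0.0238, 0.0272, 0.0293]), 368)
collar 76 [-0.0217 -0.0148  0.0173] [-0.038  -0.0238  0.0327]
housing 232 [-0.0149 -0.0126  0.0061] [-0.0291 -0.0195  0.02  ]
hook 47 [-0.0098 -0.0028  0.0007] [-0.0181  0.0042  0.0127]
```

View pics/back.png

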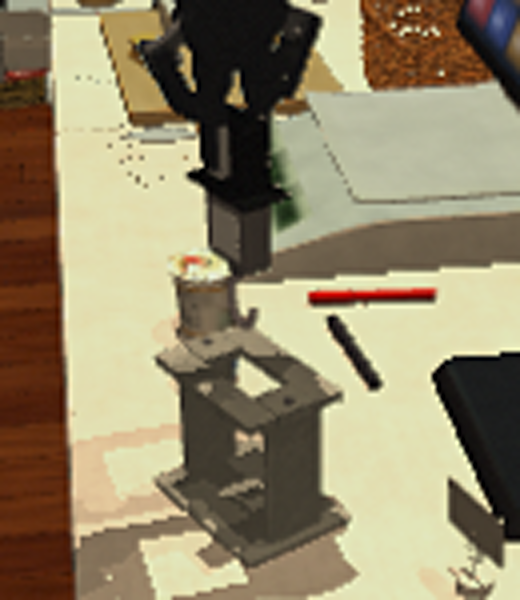

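Run:
```python
from h import *
print(robot.movel([GX,GY,ZG+.012],vel=.06,threshold=5)); s=robot.sense(); print(s['tcp_pos'],s['wrist_force'])
if s['tcp_pos'][2]<ZG+.014:
    print(robot.movel([GX,GY,ZG-.001],vel=.012,threshold=3)); s=robot.sense(); print(s['tcp_pos'],s['wrist_force'])
    if s['tcp_pos'][2]<ZG+.004:
        robot.gripper_to(.06); robot.pause(.3); robot.movel([GX,GY,.30],vel=.1); robot.pause(.3)
        b=snap('side'); a=snap('top'); print(robot.sense()['t'],robot.sense()['width'])
        for c in(a,b):
            w=cloud(c); z=w[...,2]; k=(c['color'].max(-1)<60)&(np.hypot(w[...,0]-GX,w[...,1]-GY)<.06)&(z>.12)&(z<.2); q=w[k]; t=q[q[:,2]>.172]
            print(len(q),q[:,2].max(),cv2.minAreaRect(t[:,:2].astype(np.float32)*1000))
        save(b,'final.png',(170,80,310,280),3)
```

```text
False
[0.49167381 0.1438326  0.15130504] [ 6.50136307e-01  2.31317652e-03 -2.70265251e+00]
True
[0.49145274 0.14380033 0.13977456] [-0.05544698  0.69273436  3.70062891]
38.0583 0.059804320064935905
115 0.18362568203339968 ((488.6223449707031, 142.90744018554688), (20.615764617919922, 52.652671813964844), 20.38979721069336)
374 0.18170013954567 ((488.1939392089844, 140.177978515625), (21.605426788330078, 53.54407501220703), 29.355497360229492)
```

View pics/final.png

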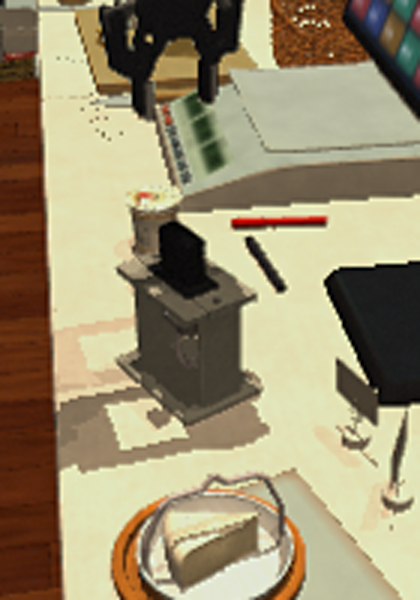

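```bash
python3 -c "
from h import *
robot.finish_job()"
```

```text
the job is handed in; nothing more can be done
```

The pan of cheese was weighed, set back in its base and unhooked, and the scale was hung back in the slot of its stand. I handed the job in at about 38 s, with no verdict reported.

**Weighing:** The camera put the pan about 19 mm above its base. It held still there for about 2 s. The wrist force of about 8.4 N, less the scale's own weight, puts the pan and cheese at roughly 0.6 kg, give or take the sensor noise of about 0.5 N. It hung slightly tilted.

**Last checks:**
- **Pan:** the bar and rim are back at their starting heights (within 0.5 mm) and the cheese is in place. The pan sits about 5 mm from where it started, which the 14 mm limit allows.
- **Scale:** the collar stopped at the same height as at the start and the scale looks upright. It sits about 3 mm from where it started, against a 10 mm limit.
- **Disagreement:** the two cameras differ by about 3 mm and 9° on the scale's final handle position. The slot is closed, so I put this down to coarse pixels.
- **Not checked separately:** I did not measure the jars, the pot and the sign again, but nothing was moved near them.

I viewed 8 pictures in all. I went to the white wedge under the steel arch in the orange-rimmed base (top picture, about 452, 322). The two blue wedges at (252, 327) and (528, 336) I took as the ones not meant. I did not make a separate enlarged crop of the wedges to confirm this before I reached for the scale. The first close view of the pan came at the hook approach.

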